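Close and latch a two-part casting mould

TASK

Take the orange spacer out of the gap between the two plaster mould halves and leave it in the yellow tray. Then slide the loose half home against the fixed one, hook the draw latch's steel loop over the keeper while the red lever is still raised, and press the lever down past centre so that the mould stays clamped shut. Do not disturb the terracotta pot, the glue bottle, the hammer or the turned wooden finial.

Things in the scene. Friction and masses are not known exactly. Their poses are not given: they have to be found in the camera images.
- rig: Fixed mould carrier; origin at bench level under the seam (fixed half's inner face), +y from fixed half to loose half, x across. Board 212 (x) by 290 (y -110 to 180), 12 mm thick; side rails 22 mm high, inner faces x = +-94 mm; +y end open. Fixed plaster half: 180 (x) by 100 (y -100 to 0) by 60 mm, top at z = 72 mm.
- lever_pivot (a point): Latch lever's pivot axis, on top of the fixed half: carrier y = -45, z = 88 mm, x = 0; the axis is parallel to the carrier's x. Two steel cheeks there, 30 mm wide in all, 26 mm long, reach z = 98 mm.
- half: Loose plaster mould half, about 0.7 kg, between the rails (4 mm play each side), axes as the carrier. Origin: centre of its underside, z = 12 mm. 180 (x) by 100 (y) by 60 mm high. Home (faces touching) when its origin is at y = +50 mm in the carrier's frame; starts 34 to 55 mm farther out. Push the middle of its outer (+y) plywood face.
- keeper (a point): Keeper on the loose half: middle of the blue cap's top, 76 mm over the half's underside. Dark steel block 24 mm wide (x), half's y from -11 to +1 mm, blue cap lip overhanging to y = +5 mm, lip underside at 72 mm. When hooked, the crossbar lies on the half's top (z 60) on the +y side of the block, under the lip: its axis at y about +5, z 64 to 68 mm.
- lever (a joint): Red lever's angle (rad): 0 upright, positive leaning to carrier -y. 1.50 fully down, nearly flat (dead centre about 1.24); -0.52 farthest to +y. Starts 0.40 to 0.90; stiff hinge, stays where left (1 N at its tip moves it). Straight, 100 mm from pivot to tip, 16 to 20 mm wide, 8 mm thick (red grip 13 to look at), at carrier x = 0. Closing takes a few N.
- lever_tip (a point): Free end of the red lever, 100 mm from its pivot.
- bail (a joint): Loop's angle against the lever (rad): 0 folded back on the lever (start; there it points 8 degrees forward of it), negative as it swings forward (+y). Swings freely, falls by its weight. Its hinge sits on the lever, 30 mm from the lever's pivot, 12 degrees behind its line, so pushing the lever forward carries the loop to +y.
- bail_bar (a point): Middle of the steel loop's crossbar: round, 8 mm thick, parallel to carrier x, 52 mm long, 127 mm from the loop's hinge. Legs at x = +-22 mm, 8 to 12 mm thick, pass either side of lever and keeper, stretch 12 mm at 4 N/mm. Half home, loop forward: the bar drops behind the lip if joint lever is below about 0.3 (surely below 0); else it lies on the keeper's cap.
- spacer_mid (a point): Centre (half-way up) of the orange spacer: 60 long (its x), 22 thick (its y), 105 mm high, 90 g, z up. It stands on the carrier's board in the gap, long side across it; its top is 45 mm above the mould's tops. Grasp it across its 22 mm.
- spacer: The orange spacer; origin at the centre of its underside.
- tray: Fixed yellow open tray, 130 by 130 mm outside, walls 40 mm high and 4 mm thick, floor 4 mm thick. Origin: centre of its underside, on the bench. The spacer may stand or lie in it.
- pot: Bystander: terracotta pot, 76 mm across, 85 mm high. Origin under its centre.
- glue: Bystander: white glue bottle, 60 mm across, 140 mm high. Origin under its centre.
- mallet: Bystander: hammer, lying on the bench near the far corner of the mould, at the glue bottle's side.
- finial: Bystander: turned dark wooden finial, 68 mm across, 140 mm high, beyond the mould. Origin under its centre.
Things that resemble listed ones, but are neither listed nor needed, are in the scene too. Several things have the shape of the spacer; the one meant has the colours described above.

How it is judged:
By the outcome, as a careful person would: the job done as asked, in the order asked, and still so for the second after the job is handed in, with the robot touching nothing.
It also fails if it takes over 72 s, if anything falls off the work surface, if the arm or the gripper's body presses on something with over 40 N, if the wrist force passes 120 N, or if a joint passes its speed limit or range.

ROBOT

A 6-joint arm with a two-finger parallel gripper is mounted at the origin on the work surface. World frame = base frame: x ahead of the robot, y to its left, z up, the work surface at z = 0. Lengths are in m, angles in rad, forces in N, time in s.
With the tool pointing down it reaches from about 0.275 to 0.775 m from the base axis. Payload 14.6 kg.
Tool frame: the origin (TCP) lies between the finger pads; the fingertips stand 17 mm ahead of it and the grasp point (between the pads) lies 2 mm behind it; z points along the fingers, y is the line along which they close (so a half turn about z gives the same grasp; the last joint's range is limited). The gripper opens to 85 mm and grips with 20 to 120 N. Pads are 22 mm wide; open, the fingers measure 114 mm over their backs; the gripper's body (76 mm by 85 mm) begins 54 mm behind the grasp point. The pads swing forward as they close: fully open they stand 13 mm farther back than shut.
Start: joints at [1.141, 0.263, -0.048, 1.259, 0, 1.415], TCP at [0.142, 0.505, 0.248] pointing down, gripper open.
Joint ranges: [-2.65, 2.65], [-0.89, 1.7], [-1.18, 1.37], [-2.13, 2.11], [-1.35, 1.29], [-3.14, 3.14]. Speed limits (rad/s): [1.89, 1.89, 2.57, 2.79, 3.14, 3.14].

INTERFACE

Orientations are given as a rotation vector (axis times angle).
In Python, from workcell import ctrl gives the robot as it stands.
- The arm moves only by the shell command python3 -m inch 'ROWS' [FORCE]. ROWS is JSON, a list of rows, each a list of 3 entries, a list of its own where there are three numbers: the shift along the tool's x, y, z as a fraction of full scale, then the turn about the tool's z as a fraction of full scale, then the opening, from 0 (shut) to 1 (fully open). A call has 1 to 5 rows; each row is the pose to reach, as a shift and turn from the pose commanded when the call began, along the tool's axes at that moment, turning the shorter way round; what a row does not reach only later rows make up. Full scale, the value 1, is 0.12 m for a shift and 180 degrees for a turn. A row lasts 1/10 s, in which the tool goes at most 50 mm and 8.59 degrees, less where a joint would pass 70% of its speed; a pose out of reach is approached as far as the arm can. A call with a number of a shift or a turn outside -1 to 1 is refused whole. A call with a gripper value outside its range is refused whole. The fingers move at their own pace and stop on an object; FORCE is the grip in N (left out, the last holds). Time passes only in rows, so rows that repeat a pose let the fingers close. It gives the time, the measured TCP pose, the force, the opening and the grip force at its end, in the units of the state.
- ctrl.get_obs(): the state, without advancing time (a new reading comes with each control period).
- ctrl.snapshot(name): name is "side" or "top"; returns the picture (400x640x3 uint8, red, green, blue); there is no depth.
- ctrl.camera_model(name): a dict with "fx", "fy", "cx", "cy" (pixels), "k1" (the pictures are not rectified: a ray, as slopes to the right and down, at radius r is drawn at 1 + k1 r^2 times it, then the intrinsics apply), "R" (3x3) and "t" (3): a world point X has camera coordinates R X + t. Camera axes: x right, y down, z forward; pixel columns grow to the right and rows downward; lengths in m; the calibration is good to about 2 mm. A picture is of the moment at which its call begins. camera_model takes no time and is no camera call.
- ctrl.sign_off(): hands the job in; it is judged then, once.
The state is a dict: "t": time; "joint_pos": joint angles; "joint_velocities": joint speeds; "effort": joint torques, N m; "position": TCP position; "ee_rot": TCP orientation; "force": force on the tool from outside, world axes, zero at the start; "torque": the same for the moment, N m; "grip_width": opening from 0.0 (shut) to 1.0 (fully open); "grasp_force": force on a finger pad.
Only numpy, scipy, OpenCV 4.12 (cv2) and the standard library are available. Lean on these libraries where they do the work, as an engineer would, in place of code of your own. Each camera call takes 0.05 s, during which the arm holds its last target. There are 200 camera calls.

## Working session

There is one attempt and no reset: what is moved stays moved. The work goes in short steps, Python scripts to look and compute and a shell command to move; the robot and the scene stay as the last step left them, time stands still between calls to the robot, and variables do not carry over. Pictures are saved under pics/ and viewed, at most 10 in all, crops included, and the job is handed in when it is done.

```bash
ls; mkdir -p pics; cat > h.py <<'E'
import numpy as np, cv2
from workcell import ctrl
from scipy.spatial.transform import Rotation as Rn
def cam(n):
    c=ctrl.camera_model(n); return c,np.array(c["R"]),np.array(c["t"])
def ray(n,u,v):
    c,R,t=cam(n); d=np.array([(u-c["cx"])/c["fx"],(v-c["cy"])/c["fy"]]); p=d.copy()
    for _ in range(30): p=d/(1+c["k1"]*(p@p))
    return -R.T@t, R.T@np.array([p[0],p[1],1.])
def onz(n,u,v,z):
    o,d=ray(n,u,v); return o+d*(z-o[2])/d[2]
def tri(u1,v1,u2,v2):
    A=[];b=[]
    for n,u,v in(("side",u1,v1),("top",u2,v2)):
        o,d=ray(n,u,v); d/=np.linalg.norm(d); P=np.eye(3)-np.outer(d,d); A.append(P);b.append(P@o)
    return np.linalg.lstsq(np.vstack(A),np.hstack(b),rcond=None)[0]
def proj(n,X):
    c,R,t=cam(n); q=R@np.array(X)+t; s=q[:2]/q[2]; s=s*(1+c["k1"]*(s@s)); return s*[c["fx"],c["fy"]]+[c["cx"],c["cy"]]
def snap(n,f):
    im=ctrl.snapshot(n)[:,:,::-1].copy(); cv2.imwrite("pics/"+f,im); return im
def tool(X):  # shift in row units from current TCP
    o=ctrl.get_obs(); R=Rn.from_rotvec(o["ee_rot"]).as_matrix(); return R.T@(np.array(X)-o["position"])/.12
E
python3 - <<'E'
from h import *
snap("side","s0.png");snap("top","t0.png")
o=ctrl.get_obs();print(o["t"],o["position"],Rn.from_rotvec(o["ee_rot"]).as_matrix().round(3))
for n in("side","top"):
    c,R,t=cam(n);print(n,-R.T@t,R.round(2).tolist(),c["fx"])
E
```

```text
pics
0.1 [0.14235859 0.50510647 0.24786987] [[-0.962  0.271 -0.   ]
 [ 0.271  0.962 -0.001]
 [ 0.    -0.001 -1.   ]]
side [ 0.02325266 -0.64736095  0.71043631] [[0.73, -0.68, -0.02], [-0.38, -0.39, -0.84], [0.56, 0.62, -0.55]] 386.785228784409
top [ 0.4051535  -0.03238891  1.123508  ] [[0.02, -1.0, 0.01], [-0.98, -0.03, -0.18], [0.18, -0.01, -0.98]] 370.7245131924816
```

View pics/s0.png

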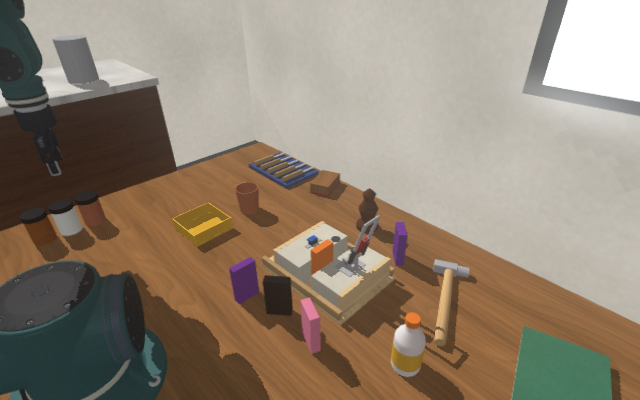

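View pics/t0.png

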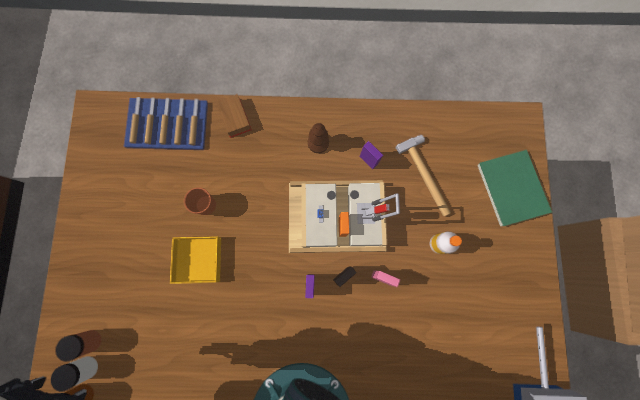

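Candidates for the spacer (top view): orange block in the gap (344,223); purple (310,286) and (371,155); black (345,276); pink (387,279). The orange one in the gap fits the description. I'll check it in one close crop.

```bash
python3 - <<'E'
from h import *
t=cv2.imread("pics/t0.png");s=cv2.imread("pics/s0.png")
a=cv2.resize(t[172:262,280:410],None,fx=4.6,fy=4.6,interpolation=cv2.INTER_CUBIC)[:300*2]
b=cv2.resize(s[205:325,255:405],None,fx=4,fy=4,interpolation=cv2.INTER_CUBIC)
cv2.imwrite("pics/c0.png",cv2.resize(a,(800,554)));cv2.imwrite("pics/c1.png",cv2.resize(b,(750,600)))
def comp(im,lo,hi,n):
    h=cv2.cvtColor(im,cv2.COLOR_BGR2HSV);m=cv2.inRange(h,lo,hi);k,l,st,ce=cv2.connectedComponentsWithStats(m)
    for i in sorted(range(1,k),key=lambda i:-st[i,4])[:3]:
        p=np.argwhere(l==i)[:,::-1].astype(np.float32);print(n,st[i],ce[i].round(1),[np.round(x,1) for x in cv2.minAreaRect(p)])
for n,im in(("top",t),("side",s)):
    comp(im,(5,180,150),(14,255,255),n+" orange");comp(im,(110,120,60),(128,255,255),n+" blue");comp(im,(22,150,80),(30,255,255),n+" yellow");comp(im,(0,170,100),(4,255,255),n+" red")
E
```

```text
top orange [339 212  10  23 191] [343.8 222.9] [array([343.8, 222.8]), array([21.9,  8.8]), np.float64(86.8)]
top orange [450 236  12  10  94] [455.5 240.6] [array([455.5, 240.5]), array([ 9., 11.]), np.float64(90.0)]
top blue [318 210   3   8  13] [318.6 214.4] [array([319. , 213.5]), array([7., 2.]), np.float64(90.0)]
top blue [157 105   5   5  12] [159.5 107. ] [array([159., 107.]), array([3.2, 5.1]), np.float64(71.6)]
top blue [175 104   4   5   9] [176.8 106. ] [array([176.8, 105.8]), array([4.9, 1.4]), np.float64(45.0)]
top yellow [182 237   4   2   6] [183.8 237.3] [array([183.5, 237.5]), array([1., 3.]), np.float64(90.0)]
top yellow [203 237   6   1   6] [205.5 237. ] [array([205.5, 237. ]), array([5., 0.]), np.float64(180.0)]
top yellow [215 253   2   4   6] [215.7 254.2] [array([215.5, 254.5]), array([3., 1.]), np.float64(90.0)]
top red [375 204  11   9  79] [380.2 208.5] [array([380., 208.]), array([ 8., 10.]), np.float64(90.0)]
side orange [405 312  16  14 154] [412.3 318.5] [array([412.3, 318.1]), array([12.4, 15.4]), np.float64(82.9)]
side orange [312 240  20  14 116] [321.3 246.4] [array([321.3, 246.3]), array([ 5.8, 20.8]), np.float64(56.3)]
side blue [308 236   9   6  33] [312.1 238.3] [array([312.1, 238.2]), array([4., 8.]), np.float64(63.4)]
side yellow [191 233   3   3   3] [192. 234.] [array([192., 234.]), array([2.8, 0. ]), np.float64(-135.0)]
side yellow [177 222   2   2   2] [177.5 222.5] [array([177.5, 222.5]), array([1.4, 0. ]), np.float64(-135.0)]
side yellow [182 226   2   2   2] [182.5 226.5] [array([182.5, 226.5]), array([1.4, 0. ]), np.float64(-135.0)]
side red [365 239   1   1   1] [365. 239.] [array([365., 239.]), array([0., 0.]), np.float64(0.0)]
```

View pics/c0.png

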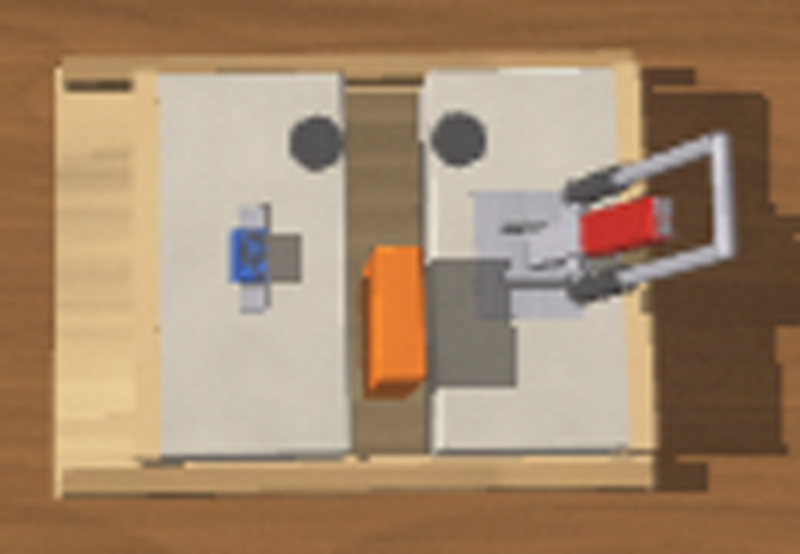

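View pics/c1.png

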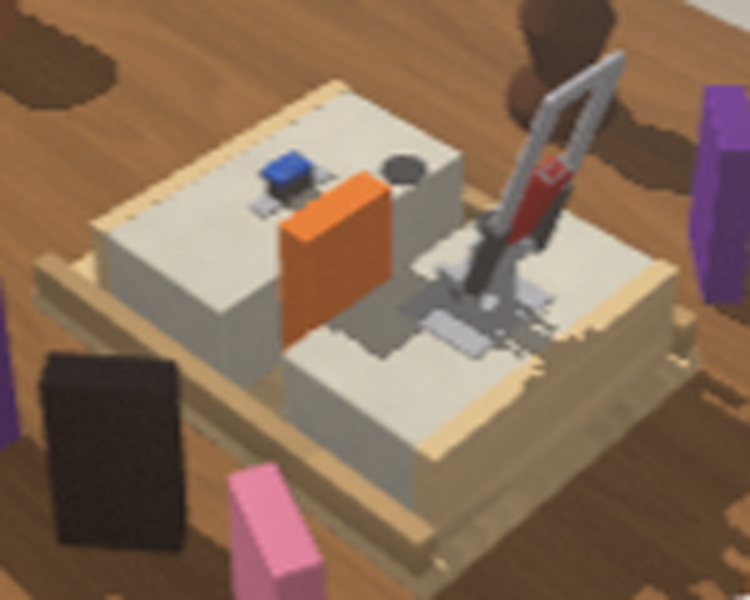

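The crops confirm the orange spacer standing in the gap (top face, top view ≈ 344,223), with the blue keeper left of it (320,213) and the lever leaning to -y with its loop at (398,204). The tray centre is near (195,260).

```bash
python3 - <<'E'
from h import *
C=lambda x,y,z:onz("top",280+x/6.154,172+y/6.154,z)
S=lambda x,y,z:onz("side",255+x/5,205+y/5,z)
p=lambda l,v:print(l,np.round(v,4))
for l,a in dict(seam0=(425,70),seam1=(430,452),fixout0=(636,68),fixout1=(650,447),loosein0=(342,73),loosein1=(350,455),looseout0=(135,72),looseout1=(140,457)).items(): p(l,C(*a,.072))
for l,a in dict(b0=(57,495),b1=(657,492),b2=(60,58),b3=(632,55)).items(): p(l,C(*a,.022))
for l,a in dict(sp0=(374,246),sp1=(424,246),sp2=(426,380),sp3=(372,388),k0=(232,229),k1=(267,229),k2=(232,282),k3=(267,282)).items(): p(l,C(*a,.117 if l[0]=='s' else .088))
for l,a in dict(sp0=(283,222),sp1=(298,242),sp2=(388,187),sp3=(368,172)).items(): p("S "+l,S(*a,.117))
for l,a in dict(seamN=(285,360),fixoutN=(425,460),fixoutF=(680,268),looseoutN=(95,225),looseoutF=(335,82),looseinN=(220,312),looseinF=(462,155)).items(): p("S "+l,S(*a,.072))
T=lambda a,b:tri(255+a[0]/5,205+a[1]/5,280+b[0]/6.154,172+b[1]/6.154)
p("tip",T((556,168),(668,217)));p("bar near",T((550,100),(725,250)));p("bar far",T((618,60),(718,140)));p("keeper",T((287,167),(249,254)))
for n,uv in(("top",((171,238),(220,238),(220,283),(171,283))),):
  for q in uv:p("tray",onz(n,*q,.04))
for q in ((173,222),(203,206),(233,222),(202,240)):p("trayS",onz("side",*q,.04))
for q in((319,128),(319,145)): p("fin",onz("top",*q,.07))
p("pot",onz("top",198,200,.085));p("purple",onz("top",310,286,.1));p("glue",onz("top",455,240,.14))
E
```

```text
seam0 [ 0.6469 -0.1239  0.072 ]
seam1 [ 0.4676 -0.1278  0.072 ]
fixout0 [ 0.6505 -0.2238  0.072 ]
fixout1 [ 0.4724 -0.2287  0.072 ]
loosein0 [ 0.6445 -0.0847  0.072 ]
loosein1 [ 0.4654 -0.0912  0.072 ]
looseout0 [0.6424 0.0131 0.072 ]
looseout1 [0.4621 0.0049 0.072 ]
b0 [0.4459 0.0456 0.022 ]
b1 [ 0.4543 -0.2412  0.022 ]
b2 [0.6597 0.0525 0.022 ]
b3 [ 0.6688 -0.2309  0.022 ]
sp0 [ 0.5556 -0.098   0.117 ]
sp1 [ 0.5561 -0.1203  0.117 ]
sp2 [ 0.4964 -0.1217  0.117 ]
sp3 [ 0.4923 -0.0979  0.117 ]
k0 [ 0.5661 -0.0345  0.088 ]
k1 [ 0.5665 -0.0506  0.088 ]
k2 [ 0.5416 -0.0351  0.088 ]
k3 [ 0.542  -0.0511  0.088 ]
S sp0 [ 0.5002 -0.0988  0.117 ]
S sp1 [ 0.4953 -0.1149  0.117 ]
S sp2 [ 0.5557 -0.1146  0.117 ]
S sp3 [ 0.557  -0.0992  0.117 ]
S seamN [ 0.4682 -0.1341  0.072 ]
S fixoutN [ 0.4704 -0.2246  0.072 ]
S fixoutF [ 0.6554 -0.2217  0.072 ]
S looseoutN [0.4644 0.0087 0.072 ]
S looseoutF [0.6424 0.0156 0.072 ]
S looseinN [ 0.4678 -0.0871  0.072 ]
S looseinF [ 0.6446 -0.0822  0.072 ]
tip [ 0.5606 -0.216   0.1828]
bar near [ 0.5391 -0.2277  0.2367]
bar far [ 0.584  -0.2265  0.2347]
keeper [ 0.554  -0.0423  0.0903]
tray [0.479  0.3864 0.04  ]
tray [0.4821 0.2462 0.04  ]
tray [0.3554 0.2366 0.04  ]
tray [0.3528 0.3736 0.04  ]
trayS [0.3475 0.3603 0.04  ]
trayS [0.4575 0.3777 0.04  ]
trayS [0.4783 0.2335 0.04  ]
trayS [0.3667 0.2188 0.04  ]
fin [ 0.8149 -0.0324  0.07  ]
fin [ 0.7618 -0.0336  0.07  ]
pot [0.5844 0.3042 0.085 ]
purple [ 0.3554 -0.019   0.1   ]
glue [ 0.4851 -0.3996  0.14  ]
```

```bash
M="python3 -m inch"; 
python3 -m inch '[[[-0.81,-0.72,0],-0.097,0.6],[[-0.81,-0.72,0],-0.097,0.6],[[-0.81,-0.72,0],-0.097,0.6],[[-0.81,-0.72,0],-0.097,0.6]]' 30
python3 -m inch '[[[-0.6,-0.95,0],0,0.6],[[-0.6,-0.95,0],0,0.6],[[-0.6,-0.95,0],0,0.6],[[-0.6,-0.95,0],0,0.6]]'
python3 -m inch '[[[-0.6,-0.95,0],0,0.6],[[-0.6,-0.95,0],0,0.6],[[-0.6,-0.95,0],0,0.6],[[-0.6,-0.95,0],0,0.6]]'
python3 -m inch '[[[-0.6,-0.95,0],0,0.6],[[-0.6,-0.95,0],0,0.6],[[-0.6,-0.95,0],0,0.6],[[-0.6,-0.95,0],0,0.6]]'
python3 - <<'E'
from h import *
print(tool([.5265,-.109,.2]),ctrl.get_obs()["joint_pos"],Rn.from_rotvec(ctrl.get_obs()["ee_rot"]).as_matrix().round(3)[:,1])
E
```

```text
t: 0.5
position: [0.2139, 0.3929, 0.2483]
ee_rot: [-0.044, 3.141, -0.001]
force: [-1.0, 0.4, 0.0]
grip_width: 0.596
grasp_force: 0.0
t: 0.9
position: [0.2895, 0.2818, 0.2482]
ee_rot: [-0.04, 3.141, -0.001]
force: [-0.2, 0.8, 0.1]
grip_width: 0.596
grasp_force: 0.0
t: 1.3
position: [0.3651, 0.1704, 0.2481]
ee_rot: [-0.041, 3.141, -0.001]
force: [-0.3, -0.3, 0.0]
grip_width: 0.601
grasp_force: 0.0
t: 1.7
position: [0.4406, 0.0589, 0.2478]
ee_rot: [0.042, -3.141, 0.0]
force: [-0.4, -0.5, 0.0]
grip_width: 0.603
grasp_force: 0.0
[-0.67760629 -1.41793541  0.39829462] [-5.06658314e-02  1.25663744e-01 -2.29257461e-01  1.21607748e+00
 -2.23464429e-04 -7.77204841e-02] [-0.027  1.    -0.   ]
```

```bash

python3 -m inch '[[[-0.68,-0.7,0],0,0.6],[[-0.68,-0.7,0],0,0.6],[[-0.68,-0.7,0],0,0.6],[[-0.68,-0.7,0],0,0.6]]'
python3 -m inch '[[[0,-0.72,0],0,0.6],[[0,-0.72,0],0,0.6],[[0,-0.72,0.8],0,0.6],[[0,-0.72,0.8],0,0.6],[[0,-0.72,0.8],0,0.6]]'
python3 - <<'E'
from h import *
s=snap("side","s1.png");t=snap("top","t1.png")
print(tool([.5265,-.109,.097]))
cv2.imwrite("pics/c2.png",np.hstack([cv2.resize(s[190:310,250:400],(400,320)),cv2.resize(t[170:260,290:390],(400,320))]))
E
```

```text
t: 2.1
position: [0.524, -0.0209, 0.2475]
ee_rot: [0.046, -3.14, -0.001]
force: [0.0, 0.6, 0.4]
grip_width: 0.6
grasp_force: 0.0
t: 2.6
position: [0.5219, -0.1045, 0.148]
ee_rot: [0.048, -3.133, -0.006]
force: [-0.5, -0.7, 0.8]
grip_width: 0.602
grasp_force: 0.0
[-0.0110932  -0.02668716  0.4703558 ]
```

View pics/c2.png

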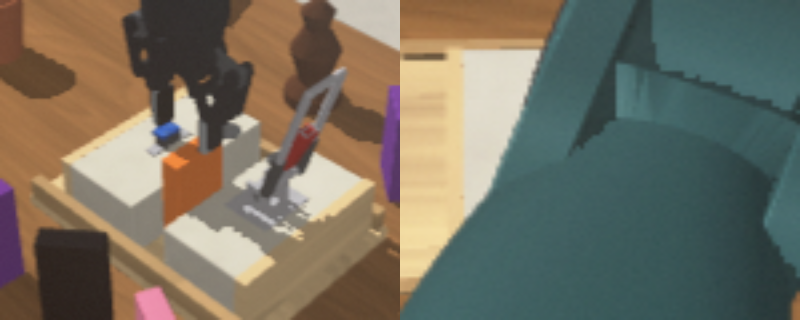

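The side crop shows the open fingers straddling the spacer's top (spacer top ≈ (193,155) in the crop, fingertips (160,110) and (213,140)). Next I'll lower, grip and lift straight up.

```bash

python3 -m inch '[[[-0.02,-0.03,0.2],0,0.6],[[-0.02,-0.03,0.4],0,0.6],[[-0.02,-0.03,0.42],0,0.6],[[-0.02,-0.03,0.42],0,0.6]]' 40
python3 -m inch '[[[0,0,0],0,0.1],[[0,0,0],0,0.1],[[0,0,0],0,0.1],[[0,0,0],0,0.1],[[0,0,0],0,0.1]]' 40
python3 -m inch '[[[0,0,0],0,0.1],[[0,0,0],0,0.1],[[0,0,-0.1],0,0.1],[[0,0,-0.2],0,0.1],[[0,0,-0.2],0,0.1]]' 40
python3 -c "
from h import *
print(ctrl.get_obs()['joint_pos'])"
```

```text
t: 3.1
position: [0.5287, -0.1107, 0.1038]
ee_rot: [-0.048, 3.14, -0.001]
force: [0.3, -0.0, 1.1]
grip_width: 0.598
grasp_force: 0.0
t: 3.6
position: [0.5286, -0.1111, 0.1033]
ee_rot: [-0.047, 3.139, -0.001]
force: [-0.4, 1.9, 9.9]
grip_width: 0.252
grasp_force: 46.5
t: 4.1
position: [0.5287, -0.1113, 0.1276]
ee_rot: [-0.047, 3.139, -0.002]
force: [1.1, -0.7, -0.8]
grip_width: 0.248
grasp_force: 45.0
[-3.58396698e-01  3.52683702e-01 -2.56471484e-01  9.58968552e-01
  1.72288791e-05 -3.88287339e-01]
```

```bash

python3 -m inch '[[[0,0,-0.3],0,0.1],[[0,0,-0.7],0,0.1],[[0,0,-1],0,0.1],[[0,0.2,-1],0,0.1],[[0,0.4,-1],0,0.1]]'
python3 -m inch '[[[0,0.4,0],0,0.1],[[0.2,0.8,0],0,0.1],[[0.3,0.95,0],0,0.1],[[0.3,0.95,0],0,0.1]]'
python3 -m inch '[[[0,0.4,0],0,0.1],[[0.2,0.8,0],0,0.1],[[0.3,0.95,0],0,0.1],[[0.3,0.95,0],0,0.1]]'
python3 -m inch '[[[0,0.4,0],0,0.1],[[0.2,0.8,0],0,0.1],[[0.24,0.95,0],0,0.1],[[0.24,0.95,0],0,0.1]]'
python3 - <<'E'
from h import *
s=snap("side","s2.png");t=snap("top","t2.png")
print(tool([.415,.304,.11]))
cv2.imwrite("pics/c3.png",np.hstack([cv2.resize(s[120:270,140:330],(400,316)),cv2.resize(t[200:300,140:266],(400,316))]))
E
```

```text
t: 4.6
position: [0.5269, -0.063, 0.2466]
ee_rot: [-0.045, 3.139, -0.001]
force: [0.0, -0.0, -1.3]
grip_width: 0.248
grasp_force: 45.0
t: 5.0
position: [0.4853, 0.0522, 0.2459]
ee_rot: [0.052, -3.141, -0.001]
force: [0.2, -0.4, -1.1]
grip_width: 0.248
grasp_force: 45.1
t: 5.4
position: [0.4465, 0.1644, 0.2458]
ee_rot: [0.051, -3.141, -0.0]
force: [-0.1, -0.9, -1.0]
grip_width: 0.25
grasp_force: 45.1
t: 5.8
position: [0.4154, 0.2773, 0.2456]
ee_rot: [0.051, -3.141, -0.0]
force: [-0.4, -0.7, -0.6]
grip_width: 0.248
grasp_force: 45.1
[0.00214155 0.23908809 1.13012794]
```

View pics/c3.png

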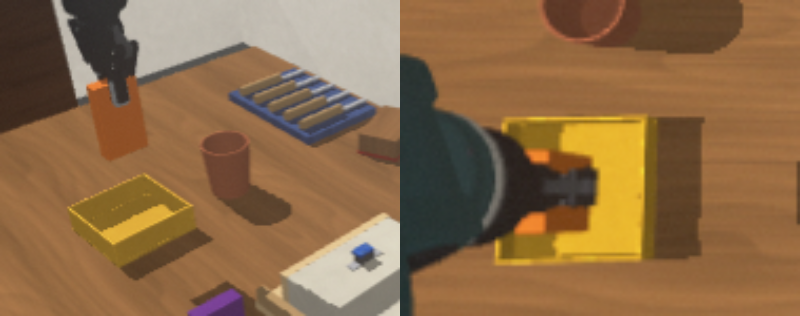

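```bash
python3 - <<'E'
from h import *
for q in((171.5,260),(217,260),(194.3,237),(194.3,283)):print(onz("top",*q,.04).round(4))
print(proj("side",[.415,.30,.04]))
E
```

```text
[0.4166 0.3787 0.04  ]
[0.4192 0.25   0.04  ]
[0.4833 0.3201 0.04  ]
[0.354  0.3086 0.04  ]
[203.09999821 221.29031227]
```

The crop shows the spacer held upright just right of the tray's middle. The tray is centred at about (0.417, 0.310), agreeing across both views.

```bash

python3 -m inch '[[[0,0.28,0],0,0.1],[[0,0.28,0.4],0,0.1],[[0,0.28,0.8],0,0.1],[[0,0.28,0.95],0,0.1],[[0,0.28,0.95],0,0.1]]'
python3 -m inch '[[[0,0,0.14],0,0.1],[[0,0,0.26],0,0.1],[[0,0,0.26],0,0.1],[[0,0,0.26],0,0.4],[[0,0,0.26],0,0.4]]'
python3 -m inch '[[[0,0,0],0,0.5],[[0,0,0],0,0.5],[[0,0,-0.2],0,0.5],[[0,0,-0.6],0,0.5],[[0,0,-1],0,0.5]]'
python3 -c "
from h import *
s=snap('side','s3.png');t=snap('top','t3.png')
cv2.imwrite('pics/c4.png',np.hstack([cv2.resize(s[120:270,140:330],(400,316)),cv2.resize(t[200:300,140:266],(400,316))]))"
```

```text
t: 6.4
position: [0.414, 0.3074, 0.1295]
ee_rot: [0.044, -3.137, 0.004]
force: [0.1, 0.1, -0.7]
grip_width: 0.25
grasp_force: 45.0
t: 6.9
position: [0.4154, 0.3094, 0.102]
ee_rot: [-0.046, 3.139, 0.001]
force: [-0.0, 0.6, 0.2]
grip_width: 0.401
grasp_force: 0.0
t: 7.4
position: [0.4138, 0.3091, 0.2222]
ee_rot: [0.047, -3.14, 0.001]
force: [0.8, 0.8, 0.0]
grip_width: 0.505
grasp_force: 0.0
```

View pics/c4.png

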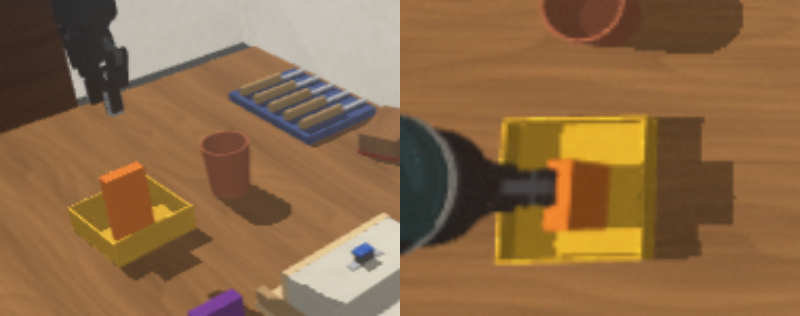

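Spacer stands inside the tray. I'll close the fingers and go to the outer face of the loose half.

```bash

python3 -m inch '[[[-0.3,-0.4,0],0,0],[[-0.54,-0.8,0],0,0],[[-0.54,-0.95,0],0,0],[[-0.54,-0.95,0],0,0]]'
python3 -m inch '[[[-0.3,-0.4,0],0,0],[[-0.54,-0.8,0],0,0],[[-0.54,-0.95,0],0,0],[[-0.54,-0.95,0],0,0]]'
python3 -m inch '[[[0,-0.22,0],0,0],[[0,-0.22,0],0,0],[[0,-0.22,0],0,0]]'
python3 -c "
from h import *
print(tool([.5513,.0584,.055]),ctrl.get_obs()['joint_pos'])"
```

```text
t: 7.9
position: [0.4838, 0.1944, 0.2206]
ee_rot: [-0.041, 3.141, -0.001]
force: [-0.4, 0.6, -0.3]
grip_width: -0.0
grasp_force: 0.0
t: 8.3
position: [0.5519, 0.0827, 0.2203]
ee_rot: [0.042, -3.141, 0.001]
force: [0.0, 1.1, -0.3]
grip_width: -0.001
grasp_force: 0.0
t: 8.6
position: [0.5513, 0.0597, 0.2207]
ee_rot: [0.047, -3.141, -0.001]
force: [0.4, -0.4, 0.5]
grip_width: 0.001
grasp_force: 0.0
[ 3.84217551e-04 -1.09253866e-02  1.38124560e+00] [-3.93220514e-02  3.23124887e-01 -3.59693971e-02  1.21178432e+00
  3.19209504e-04 -6.91295854e-02]
```

```bash

python3 -m inch '[[[0,0,0.4],0,0],[[0,0,0.8],0,0],[[0,0,0.95],0,0],[[0,0,0.95],0,0]]'
python3 -m inch '[[[0,0,0.3],0,0],[[0,0,0.43],0,0],[[0,0,0.43],0,0]]'
python3 -m inch '[[[0,-0.06,0],0,0],[[0,-0.12,0],0,0],[[0,-0.18,0],0,0],[[0,-0.21,0],0,0],[[0,-0.24,0],0,0]]'
python3 -m inch '[[[0,-0.03,0],0,0],[[0,-0.06,0],0,0],[[0,-0.09,0],0,0],[[0,-0.12,0],0,0],[[0,-0.15,0],0,0]]'
python3 -m inch '[[[0,-0.03,0],0,0],[[0,-0.06,0],0,0],[[0,-0.09,0],0,0],[[0,-0.1,0],0,0],[[0,-0.1,0],0,0]]'
```

```text
t: 9.0
position: [0.5498, 0.0603, 0.1044]
ee_rot: [0.049, -3.137, -0.001]
force: [-0.6, 0.2, 0.6]
grip_width: -0.001
grasp_force: 0.0
t: 9.3
position: [0.5511, 0.0598, 0.0548]
ee_rot: [0.048, -3.14, -0.0]
force: [0.0, 0.3, 1.4]
grip_width: -0.004
grasp_force: 0.0
t: 9.8
position: [0.5526, 0.0296, 0.0555]
ee_rot: [-0.046, 3.141, -0.0]
force: [-0.7, -0.7, -0.3]
grip_width: -0.002
grasp_force: 0.0
t: 10.3
position: [0.5531, 0.0126, 0.0553]
ee_rot: [-0.048, 3.141, 0.002]
force: [-0.1, 6.7, 4.0]
grip_width: -0.0
grasp_force: 3.1
t: 10.8
position: [0.5535, 0.0004, 0.0553]
ee_rot: [-0.047, 3.141, 0.001]
force: [0.6, 3.8, 3.6]
grip_width: -0.003
grasp_force: 1.9
```

```bash

python3 -m inch '[[[0,-0.02,0],0,0],[[0,-0.04,0],0,0],[[0,-0.06,0],0,0],[[0,-0.07,0],0,0],[[0,-0.07,0],0,0]]'
python3 -m inch '[[[0,-0.015,0],0,0],[[0,-0.03,0],0,0],[[0,-0.03,0],0,0]]'
python3 -m inch '[[[0,-0.015,0],0,0],[[0,-0.03,0],0,0],[[0,-0.03,0],0,0]]'
python3 -m inch '[[[0,-0.015,0],0,0],[[0,-0.015,0],0,0]]'
```

```text
t: 11.3
position: [0.5537, -0.0079, 0.0553]
ee_rot: [-0.047, 3.141, 0.001]
force: [0.1, 4.4, 3.8]
grip_width: 0.002
grasp_force: 2.3
t: 11.6
position: [0.5537, -0.0112, 0.0553]
ee_rot: [-0.048, 3.141, 0.003]
force: [-0.1, 8.1, 5.6]
grip_width: -0.003
grasp_force: 4.0
t: 11.9
position: [0.5536, -0.0115, 0.0553]
ee_rot: [-0.052, 3.14, 0.014]
force: [1.2, 34.9, 10.0]
grip_width: -0.0
grasp_force: 17.7
t: 12.1
position: [0.5537, -0.0116, 0.0554]
ee_rot: [-0.054, 3.14, 0.019]
force: [1.2, 48.8, 11.7]
grip_width: 0.003
grasp_force: 24.5
```

The half is home: it stopped at y -0.0116 with the force rising to 49 N. I'll back off, rise over the loop, and go behind it at yc -150.

```bash

python3 -m inch '[[[0,0.12,0],0,0],[[0,0.25,0],0,0],[[0,0.25,-0.4],0,0],[[0,0.25,-0.8],0,0],[[0,0.25,-1],0,0]]'
python3 -m inch '[[[0,0,-0.4],0,0],[[0,0,-0.8],0,0],[[0,0,-1],0,0],[[0,0,-1],0,0]]'
python3 -m inch '[[[0,-0.4,0],0,0],[[0,-0.8,0],0,0],[[0,-1,0],0,0],[[0,-1,0],0,0]]'
python3 -m inch '[[[0,-0.4,0],0,0],[[0,-0.8,0],0,0],[[0,-1,0],0,0],[[0,-1,0],0,0]]'
python3 -c "
from h import *
t=snap('top','t4.png');s=snap('side','s4.png')
print(tool([.5617,-.2764,.222]),ctrl.get_obs()['position'])"
```

```text
t: 12.6
position: [0.5538, 0.013, 0.1787]
ee_rot: [-0.047, 3.138, -0.002]
force: [0.4, 0.5, -0.5]
grip_width: 0.001
grasp_force: 0.0
t: 13.0
position: [0.5541, 0.0128, 0.2983]
ee_rot: [-0.047, 3.136, -0.002]
force: [0.8, 0.3, -0.3]
grip_width: -0.002
grasp_force: 0.0
t: 13.4
position: [0.5563, -0.1098, 0.2935]
ee_rot: [0.042, -3.139, 0.0]
force: [0.0, 0.8, -0.4]
grip_width: -0.002
grasp_force: 0.0
t: 13.8
position: [0.56, -0.2292, 0.2934]
ee_rot: [0.043, -3.139, -0.001]
force: [-0.2, 0.1, -0.2]
grip_width: 0.005
grasp_force: 0.0
[-0.00205472 -0.41611024  0.60107615] [ 0.56006926 -0.22655127  0.29416956]
```

```bash

python3 -m inch '[[[0,-0.45,0],0,0],[[0,-0.45,0],0,0],[[0,-0.45,0.3],0,0],[[0,-0.45,0.6],0,0],[[0,-0.45,0.6],0,0]]'
python3 -m inch '[[[0,0.2,0],0,0],[[0,0.35,0],0,0],[[0,0.45,0],0,0],[[0,0.55,0],0,0],[[0,0.65,0],0,0]]'
python3 -m inch '[[[0,0.1,0],0,0],[[0,0.2,0],0,0],[[0,0.28,0],0,0],[[0,0.28,0],0,0],[[0,0.28,0],0,0]]'
python3 -c "
from h import *
s=snap('side','s5.png')
cv2.imwrite('pics/c5.png',cv2.resize(s[170:330,240:420],(720,600)))"
```

```text
t: 14.4
position: [0.5602, -0.2784, 0.2191]
ee_rot: [0.049, -3.135, -0.007]
force: [0.5, 0.4, 0.3]
grip_width: 0.001
grasp_force: 0.0
t: 14.9
position: [0.5597, -0.2022, 0.2236]
ee_rot: [-0.048, 3.141, -0.001]
force: [0.6, -0.5, 0.4]
grip_width: 0.0
grasp_force: 0.0
t: 15.4
position: [0.5585, -0.1695, 0.2231]
ee_rot: [-0.047, 3.141, -0.0]
force: [-0.9, 0.6, -0.7]
grip_width: 0.0
grasp_force: 0.0
```

View pics/c5.png

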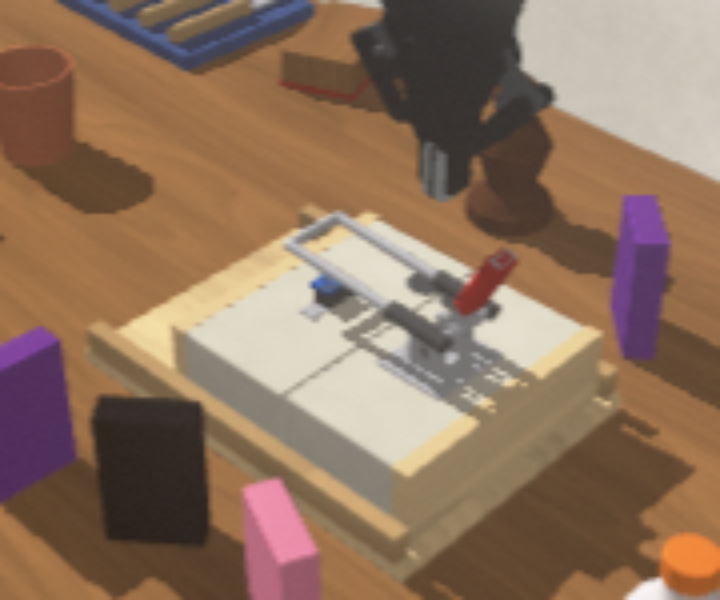

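The picture shows the halves closed, with the loop fallen forward towards the keeper (cap ≈ (325,287) in the crop) and the lever still leaning back. I'll go behind the lever, down, and push it forward.

```bash

python3 -m inch '[[[0,-0.35,0],0,0],[[0,-0.7,0],0,0],[[0,-0.75,0],0,0],[[0,-0.75,0.2],0,0],[[0,-0.75,0.47],0,0]]'
python3 -m inch '[[[0,0,0],0,0],[[0,0.12,0],0,0],[[0,0.2,0],0,0],[[0,0.28,0],0,0],[[0,0.36,0],0,0]]'
python3 -m inch '[[[0,0.08,0],0,0],[[0,0.15,0],0,0],[[0,0.22,0],0,0],[[0,0.26,0],0,0],[[0,0.26,0],0,0]]'
python3 -c "
from h import *
s=snap('side','s6.png')
cv2.imwrite('pics/c6.png',cv2.resize(s[200:300,270:390],(720,600),interpolation=cv2.INTER_CUBIC))"
```

```text
t: 15.95
position: [0.5617, -0.2608, 0.167]
ee_rot: [-0.045, 3.139, -0.002]
force: [1.1, -0.4, 0.1]
grip_width: -0.003
grasp_force: 0.0
t: 16.45
position: [0.5603, -0.2155, 0.1679]
ee_rot: [-0.048, 3.14, -0.002]
force: [-0.4, -2.4, 1.6]
grip_width: -0.001
grasp_force: 0.9
t: 16.95
position: [0.5589, -0.1842, 0.1668]
ee_rot: [-0.048, 3.141, 0.0]
force: [0.0, -0.2, -0.1]
grip_width: -0.003
grasp_force: 0.2
```

View pics/c6.png

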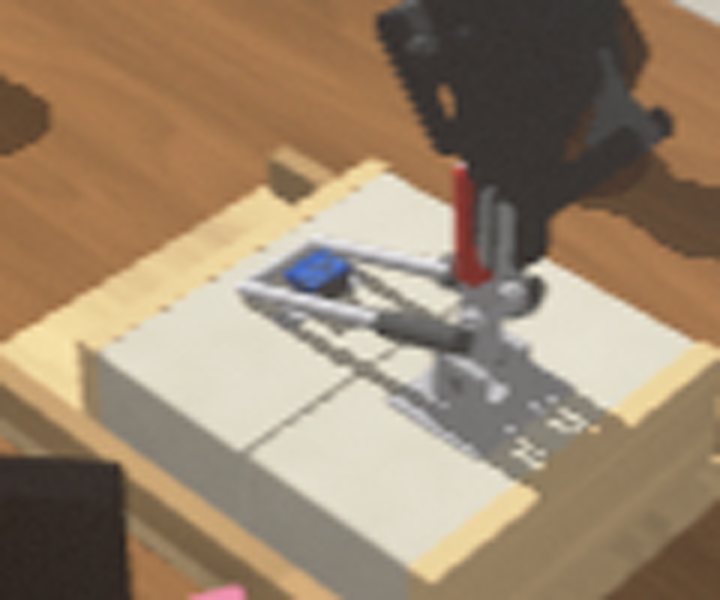

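The bar now lies past the blue cap (near corner ≈ (311,248), cap (323,245) in full pixels). I'll push a bit further so that it surely drops, then check its height.

```bash

python3 -m inch '[[[0,0.06,0],0,0],[[0,0.12,0],0,0],[[0,0.12,0],0,0],[[0,0.12,0],0,0]]'
python3 - <<'E'
from h import *
s=snap('side','s7.png')
cv2.imwrite('pics/c7.png',cv2.resize(s[225:275,290:360],(770,550),interpolation=cv2.INTER_CUBIC))
O=np.array([.557,-.1265,0]);ex=np.array([.9995,.031,0]);ey=np.array([-.031,.9995,0])
for yc in(55,65,75,85):
  for z in (.076,.092): print(yc,z,[proj("side",O+ex*x+ey*yc/1000+[0,0,z]).round(1).tolist() for x in(-.026,.026)])
E
```

```text
t: 17.4
position: [0.5585, -0.1704, 0.1666]
ee_rot: [0.048, -3.141, -0.0]
force: [-0.4, -0.7, -0.8]
grip_width: 0.003
grasp_force: 0.0
55 0.076 [[313.5, 252.1], [327.7, 243.0]]
55 0.092 [[313.4, 247.2], [327.7, 238.2]]
65 0.076 [[310.8, 250.4], [325.0, 241.4]]
65 0.092 [[310.6, 245.5], [324.9, 236.6]]
75 0.076 [[308.1, 248.6], [322.3, 239.8]]
75 0.092 [[307.9, 243.8], [322.2, 235.0]]
85 0.076 [[305.5, 246.9], [319.6, 238.2]]
85 0.092 [[305.3, 242.1], [319.5, 233.4]]
```

View pics/c7.png

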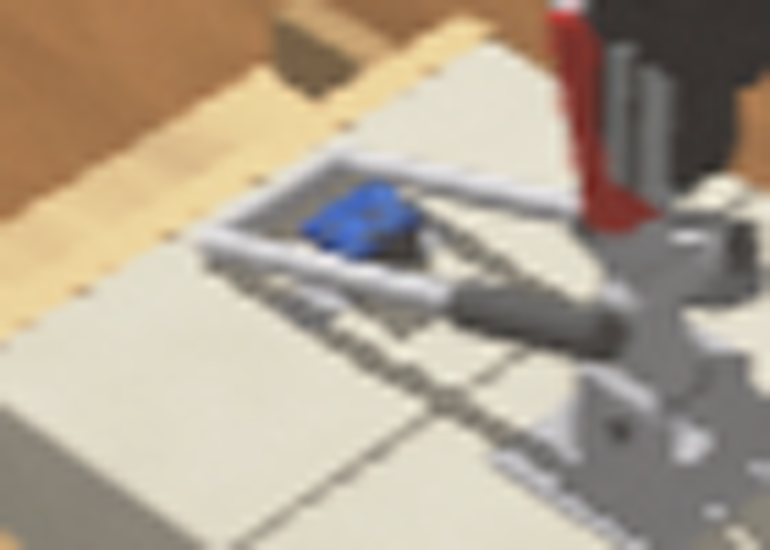

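The bar corners at (309,247) and (321,240) match z ≈ 76-80 mm at yc ≈ 75, so the bar lies on the half behind the lip. Next I'll go over the lever to its front side and swing it back.

```bash

python3 -m inch '[[[0,-0.04,-0.1],0,0],[[0,-0.05,-0.5],0,0],[[0,-0.05,-0.55],0,0],[[0,0.3,-0.55],0,0],[[0,0.6,-0.55],0,0]]'
python3 -m inch '[[[0,0,0],0,0],[[0,0,0.3],0,0],[[0,0,0.53],0,0],[[0,0,0.53],0,0]]'
python3 -m inch '[[[0,-0.15,0],0,0],[[0,-0.25,0],0,0],[[0,-0.35,0],0,0],[[0,-0.45,0],0,0],[[0,-0.55,0],0,0]]'
python3 -m inch '[[[0,-0.08,0],0,0],[[0,-0.16,0],0,0],[[0,-0.24,0],0,0],[[0,-0.32,0],0,0],[[0,-0.4,0],0,0]]'
python3 - <<'E'
from h import *
O=np.array([.557,-.1265,0]);ey=np.array([-.031,.9995,0])
print((ctrl.get_obs()["position"]-O)@ey, tool(O-ey*.1+[0,0,.167]))
s=snap('side','s8.png');t=snap('top','t8.png')
h=cv2.cvtColor(s,cv2.COLOR_BGR2HSV);m=cv2.inRange(h,(110,120,60),(128,255,255));print("blue",np.argwhere(m[200:300,280:380]).mean(0)[::-1]+[280,200])
E
```

```text
t: 17.95
position: [0.5564, -0.0983, 0.2329]
ee_rot: [-0.044, 3.141, 0.0]
force: [0.2, -0.0, -0.1]
grip_width: -0.001
grasp_force: 0.0
t: 18.35
position: [0.5548, -0.0986, 0.1662]
ee_rot: [0.047, -3.137, -0.003]
force: [0.4, -0.6, 0.9]
grip_width: 0.002
grasp_force: 0.0
t: 18.85
position: [0.5585, -0.166, 0.1695]
ee_rot: [-0.046, 3.14, -0.0]
force: [0.6, 1.9, -1.3]
grip_width: -0.003
grasp_force: 0.8
t: 19.35
position: [0.5598, -0.2134, 0.1691]
ee_rot: [0.047, -3.141, -0.0]
force: [0.1, 1.0, 0.0]
grip_width: -0.001
grasp_force: 0.7
-0.08694552216076969 [ 0.00038122 -0.10875831  0.01734716]
blue [322.08333333 244.29166667]
```

```bash

python3 -m inch '[[[0,-0.06,0],0,0],[[0,-0.12,0.03],0,0],[[0,-0.18,0.06],0,0],[[0,-0.22,0.11],0,0],[[0,-0.22,0.16],0,0]]'
python3 -m inch '[[[0,0,0.04],0,0],[[0,0,0.08],0,0],[[0,0,0.1],0,0],[[0,0,0.1],0,0]]'
python3 -m inch '[[[0,0,0.03],0,0],[[0,0,0.06],0,0],[[0,0,0.08],0,0],[[0,0,0.08],0,0]]'
```

```text
t: 19.95
position: [0.5606, -0.24, 0.1493]
ee_rot: [-0.046, 3.141, -0.001]
force: [-0.7, 0.6, 1.5]
grip_width: -0.0
grasp_force: 0.7
t: 20.35
position: [0.5604, -0.2389, 0.1375]
ee_rot: [0.047, -3.141, -0.0]
force: [-0.1, 0.2, -0.1]
grip_width: 0.003
grasp_force: 0.0
t: 20.75
position: [0.5604, -0.239, 0.1278]
ee_rot: [0.047, -3.141, -0.001]
force: [-0.3, 0.6, 0.4]
grip_width: -0.002
grasp_force: 0.0
```

```bash

python3 -m inch '[[[0,0,0.04],0,0],[[0,0,0.07],0,0],[[0,0,0.1],0,0],[[0,0,0.1],0,0]]'
python3 -m inch '[[[0,0,0.03],0,0],[[0,0,0.05],0,0],[[0,0,0.05],0,0]]'
```

```text
t: 21.15
position: [0.5603, -0.2389, 0.1156]
ee_rot: [0.047, -3.14, -0.001]
force: [-0.5, -0.2, -0.1]
grip_width: -0.003
grasp_force: 0.0
t: 21.45
position: [0.561, -0.2394, 0.1131]
ee_rot: [-0.047, 3.139, -0.003]
force: [-9.9, 5.7, 34.0]
grip_width: -0.002
grasp_force: 17.4
```

Contact at fingertip z ≈ 0.096 is where the lever's fully-down stop should be. I'll retreat and check by masks.

```bash

python3 -m inch '[[[0,0,-0.2],0,0],[[0,0,-0.6],0,0],[[0,0,-1],0,0],[[0,0,-1],0,0]]'
python3 -m inch '[[[0,0,-0.4],0,0],[[0.3,0.3,-0.7],0,0],[[0.6,0.6,-0.7],0,0],[[0.9,0.9,-0.7],0,0],[[0.9,0.9,-0.7],0,0]]'
python3 -m inch '[[[0,0.4,0],0,0],[[0.3,0.8,0],0,0],[[0.4,1,0],0,0],[[0.4,1,0],0,0]]'
python3 -m inch '[[[0,0.4,0],0,0],[[0,0.8,0],0,0],[[0,1,0],0,0],[[0,1,0],0,0]]'
python3 - <<'E'
from h import *
s=snap('side','s9.png');t=snap('top','t9.png')
O=np.array([.557,-.1265,0]);ex=np.array([.9995,.031,0]);ey=np.array([-.031,.9995,0])
P=lambda x,y,z:O+ex*x/1e3+ey*y/1e3+[0,0,z/1e3]
for n,im,lo,b in(("side",s,(0,120,60),(270,390,200,310)),("top",t,(0,120,60),(280,410,172,262))):
    h=cv2.cvtColor(im,cv2.COLOR_BGR2HSV)
    m=np.zeros(im.shape[:2],np.uint8);m[b[2]:b[3],b[0]:b[1]]=cv2.inRange(h,lo,(6,255,255))[b[2]:b[3],b[0]:b[1]]
    q=np.argwhere(m)[:,::-1];print(n,"red",len(q),q.mean(0),q.min(0),q.max(0))
    print("expect red mid lever 1.5/1.0/.5",[proj(n,P(0,-45-70*np.sin(a),88+70*np.cos(a))).round(1) for a in(1.5,1.,.5)], "tip1.5",proj(n,P(0,-145,95)).round(1))
    bl=cv2.inRange(h,(105,100,50),(128,255,255));z=np.argwhere(bl[b[2]:b[3],b[0]:b[1]])[:,::-1]+[b[0],b[2]];print("blue",z.mean(0),"expect home keeper",proj(n,P(0,47,88)).round(1))
g=cv2.cvtColor(t,cv2.COLOR_BGR2GRAY)
for x in(-20,-16,16,20): print("top bar scan x",x,[(y,int(g[tuple(np.round(proj("top",P(x,y,78))).astype(int)[::-1])])) for y in range(40,95,4)])
E
```

```text
t: 21.85
position: [0.5623, -0.2401, 0.2364]
ee_rot: [-0.047, 3.134, -0.007]
force: [-0.2, -0.6, -1.0]
grip_width: -0.001
grasp_force: 0.0
t: 22.35
position: [0.4464, -0.1318, 0.3151]
ee_rot: [-0.049, 3.141, -0.0]
force: [0.6, 0.3, 1.0]
grip_width: -0.001
grasp_force: 0.0
t: 22.75
position: [0.3958, -0.0133, 0.3146]
ee_rot: [-0.051, 3.141, 0.001]
force: [-0.0, -0.4, 0.2]
grip_width: 0.005
grasp_force: 0.0
t: 23.15
position: [0.3945, 0.1061, 0.314]
ee_rot: [0.052, -3.141, -0.001]
force: [-0.1, -0.5, -0.9]
grip_width: -0.003
grasp_force: 0.0
side red 172 [373.13372093 272.95930233] [363 266] [384 281]
expect red mid lever 1.5/1.0/.5 [array([372.8, 274.4]), array([369.9, 261.3]), array([361.8, 248.2])] tip1.5 [383.4 280.2]
blue [322.03571429 244.67857143] expect home keeper [322.8 245.2]
top red 148 [392.30405405 211.49324324] [383 208] [402 215]
expect red mid lever 1.5/1.0/.5 [array([391.2, 212.8]), array([389.6, 211. ]), array([381.8, 209.8])] tip1.5 [402.1 212.6]
blue [332.4  213.35] expect home keeper [333.6 213.3]
top bar scan x -20 [(40, 200), (44, 200), (48, 201), (52, 206), (56, 226), (60, 214), (64, 216), (68, 217), (72, 214), (76, 215), (80, 215), (84, 214), (88, 210), (92, 207)]
top bar scan x -16 [(40, 152), (44, 168), (48, 107), (52, 119), (56, 233), (60, 214), (64, 216), (68, 215), (72, 215), (76, 216), (80, 214), (84, 211), (88, 211), (92, 207)]
top bar scan x 16 [(40, 164), (44, 185), (48, 119), (52, 118), (56, 234), (60, 205), (64, 213), (68, 213), (72, 214), (76, 212), (80, 213), (84, 213), (88, 214), (92, 208)]
top bar scan x 20 [(40, 155), (44, 164), (48, 114), (52, 115), (56, 233), (60, 207), (64, 213), (68, 215), (72, 215), (76, 215), (80, 213), (84, 213), (88, 213), (92, 208)]
```

```bash
python3 - <<'E'
from h import *
s=cv2.imread('pics/s9.png');t=cv2.imread('pics/t9.png');s0=cv2.imread('pics/s0.png');s6=cv2.imread('pics/s7.png')
O=np.array([.557,-.1265,0]);ex=np.array([.9995,.031,0]);ey=np.array([-.031,.9995,0])
P=lambda x,y,z:O+ex*x/1e3+ey*y/1e3+[0,0,z/1e3]
for x in(-25,-18,18,25):
  for y in (52,55): print(x,y,[(z,s[tuple(np.round(proj("side",P(x,y,z))).astype(int)[::-1])].tolist()) for z in range(72,104,4)])
print("top cap x=0 (y,bgr)",[(y,t[tuple(np.round(proj("top",P(0,y,88))).astype(int)[::-1])].tolist()) for y in range(34,66,3)])
for n,im in(("s9",s),("s7",s6)):
  h=cv2.cvtColor(im,cv2.COLOR_BGR2HSV)
  m=cv2.inRange(h,(105,100,50),(128,255,255))[225:262,305:340]
  print(n);print("\n".join("".join("#" if a else("o" if g>215 else("." if g>150 else " ")) for a,g in zip(r,gg)) for r,gg in zip(m,cv2.cvtColor(im,cv2.COLOR_BGR2GRAY)[225:262,305:340])))
E
```

```text
-25 52 [(72, [187, 204, 211]), (76, [108, 111, 116]), (80, [146, 145, 148]), (84, [200, 198, 200]), (88, [208, 210, 213]), (92, [197, 210, 216]), (96, [189, 207, 215]), (100, [187, 206, 212])]
-25 55 [(72, [177, 192, 199]), (76, [152, 164, 170]), (80, [138, 142, 146]), (84, [208, 210, 213]), (88, [197, 210, 216]), (92, [189, 208, 215]), (96, [189, 207, 215]), (100, [187, 206, 212])]
-18 52 [(72, [155, 153, 155]), (76, [200, 199, 200]), (80, [172, 171, 173]), (84, [147, 146, 149]), (88, [180, 179, 182]), (92, [187, 206, 213]), (96, [188, 206, 214]), (100, [186, 203, 212])]
-18 55 [(72, [127, 128, 130]), (76, [170, 169, 172]), (80, [147, 146, 149]), (84, [180, 179, 182]), (88, [195, 209, 213]), (92, [187, 206, 213]), (96, [188, 206, 214]), (100, [187, 203, 212])]
18 52 [(72, [73, 64, 64]), (76, [118, 72, 61]), (80, [127, 90, 77]), (84, [174, 165, 163]), (88, [195, 200, 205]), (92, [191, 209, 216]), (96, [190, 207, 215]), (100, [191, 211, 218])]
18 55 [(72, [73, 64, 64]), (76, [127, 90, 77]), (80, [115, 106, 104]), (84, [174, 165, 163]), (88, [195, 200, 205]), (92, [191, 209, 216]), (96
[... 2657 characters left out ...]
##..    .....ooo
....oooo..     ######  .o...    ...
....oo..      ####  ### ..ooo...   
..oo..       #########    .ooooooo.
..oooo...    #####      .   .oooooo
oo......oo....#####     ..   .ooooo
ooo.    ....ooo.        .o.    .ooo
ooo.        ....ooo.    .ooo.   .oo
ooooo.   ...    .....oo..... ..   .
oooooo.    ....     ......         
oooooooo.    ....       .          
ooooooooo..    ...                 
ooooooooooo.   .ooo.    ..         
oooooooooooo..   .oo. .ooo..       
oooooooooooooo.    .oooooooooo..   
oooooooooooooooo.   .ooooooooo.....
ooooooooooooooooo.     .ooooo...ooo
ooooooooooooooooooo.    .oo....oooo
ooooooooooooooooooooo.     ..oooooo
ooooooooooooooooooooooo.   ..oooooo
```

The side samples put the bar at z ≈ 76-84 mm, with clear plaster where it would be if it lay on the cap. From the top, the blue lip covers the bar's inner part at yc 52-55. The lever matches 1.5 rad, so I'm handing in.

```bash
python3 -c "
from workcell import ctrl
print(ctrl.sign_off())"
```

```text
the job is handed in; nothing more can be done
None
```

The spacer is standing in the yellow tray, the loose half is home, the loop is hooked under the keeper lip, and the lever is pressed fully down past centre. I handed the job in about 23 s into the 72 s allowed; sign-off returned no verdict, and I didn't re-check the bystanders' positions at the end.

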